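# Give the clamped torch its full gauging turn

### The arm

A 6-joint arm with a two-finger parallel gripper is mounted at the origin on the work surface. World frame = base frame: x ahead of the robot, y to its left, z up, the work surface at z = 0. Lengths are in m, angles in rad, forces in N, time in s.
With the tool pointing down it reaches from about 0.4 to 0.925 m from the base axis. Payload 3.4 kg.
Tool frame: the origin (TCP) lies midway between the tips of the shut fingers; the grasp point (between the pads) lies 19 mm behind it; z points along the fingers, y is the line along which they close (so a half turn about z gives the same grasp; the last joint's range is limited). The gripper opens to 85 mm and grips with 20 to 120 N. Pads are 22 mm wide; open, the fingers measure 114 mm over their backs; the gripper's body (76 mm by 85 mm) begins 54 mm behind the grasp point. The pads swing forward as they close: fully open they stand 13 mm farther back than shut.
Start: joints at [-1.181, 0.307, 1.506, -0, 1.328, -0.073], TCP at [0.257, -0.514, 0.231] pointing down, gripper open.
Joint ranges: [-3.12, 3.12], [-1.05, 2.28], [0.14, 2.33], [-1.42, 4.57], [0.1, 2.73], [-2.68, 2.68]. Speed limits (rad/s): [2.57, 2.57, 3.14, 3.14, 3.14, 3.14].

### API

Orientations are given as a rotation vector (axis times angle).
In Python, from plant import r gives the robot as it stands.
- The arm moves only by the shell command python3 -m crank 'ROWS' [OPENING]. ROWS is JSON, a list of rows, each an object of numbers: "dx", "dy", "dz": the shift along the tool's x, y, z in m; "twist": the turn about the tool's z in rad. In form: [{"dx": .., "dy": .., "dz": .., "twist": ..}, ...]. A call has 1 to 20 rows; each row shifts and turns the commanded pose from where the row before left it, along the tool's axes as they then stand; what a row does not reach is not made up. A row lasts 1/12 s, in which the tool goes at most 41.7 mm and 7.16 degrees, less where a joint would pass 70% of its speed; a pose out of reach is approached as far as the arm can. A call with a gripper value outside its range is refused whole. OPENING is the closure, from -1 (fully open) to 1 (shut), set as the call begins (- or left out, the last holds). The fingers move at their own pace and stop on an object; the grip force is fixed at half the most. Time passes only in rows, so rows that do not move let the fingers close. It gives the time, the measured TCP pose, the force, the opening and the grip force at its end, in the units of the state.
- r.read_state(): the state, without advancing time (a new reading comes with each control period).
- r.read_camera(name): name is "side" or "top" or "wrist"; returns a dict with "pixels" (400x640x3 uint8, red, green, blue), "depth" (400x640 float32, m along the optical axis (not along the pixel's ray), 0 where there is no reading), "K" (3x3 intrinsics, pixels), "T" (4x4, takes a point from camera to world coordinates); the wrist camera has in their place "tool_from_camera" (4x4, takes a point from camera to tool coordinates, whose origin is the TCP and whose axes are the flange's). Camera axes: x right, y down, z forward; pixel columns grow to the right and rows downward; lengths in m; the calibration is good to about 2 mm. A picture is of the moment at which its call begins: read the wrist's pose just before it.
- r.close_job(): hands the job in; it is judged then, once.
The state is a dict: "clock": time; "q": joint angles; "joint_velocities": joint speeds; "effort": joint torques, N m; "tcp_pos": TCP position; "tcp_rot": TCP orientation; "contact_force": force on the tool from outside, world axes, zero at the start; "ft_torque": the same for the moment, N m; "finger_gap": finger opening in m; "grasp_force": force on a finger pad.
Only numpy, scipy, OpenCV 4.12 (cv2) and the standard library are available. Lean on these libraries where they do the work, as an engineer would, in place of code of your own. Each camera call takes 0.05 s, during which the arm holds its last target. There are 200 camera calls.

### The job

Turn the gauging turntable counterclockwise (seen from above) by its two upright grips through one full turn and on until it comes to rest firmly against its end stop, so that the clamped torch passes under the gauge arch and comes back round. Your hand cannot pass the arch, so change from one grip to the other there; do not knock the arch or push on the torch, leave the other things on the bench where they are, and let go at the end.

Things in the scene. Friction and masses are not known exactly. Their poses are not given: they have to be found in the camera images.
- fixture: grey base plate, 330 x 270 x 12 mm, screwed to the bench. Origin on the turntable's vertical axis, at bench height; z up. Its +x points from that axis to the column of the gauge arch; the plate reaches 195 mm that way, 135 mm to the other sides.
- arch: fixed aluminium gauge arch; origin and axes as fixture. Column 30 x 50 mm, 155 mm along +x, 142 mm high; its beam, 24 mm wide, runs inwards to 25 mm from the turntable's axis, underside 142, top 164 mm above the bench. A stylus 45 mm from the axis hangs down to 101 mm; a dial on the column reaches 217 mm. Grips pass 17 mm under the beam, a hand does not.
- arch_beam (a point): point at the middle of the beam's underside, 95 mm from the turntable's axis, above the circle on which the grips travel
- turntable (a joint): angle, rad, of the aluminium disc (244 mm across, top 38 mm above the bench) about the fixture's z; growing = counterclockwise from above. At 0 the torch's nose points along the fixture's -x, at pi it is under the beam. Starts between 0 and 0.5; stays where left (some drag). The stop is inside, a little more than a full turn past 0.5, felt as rigid resistance.
- torch: purple hand torch, 213 mm long, 38 mm thick, clamped flat on the turntable across its axis, highest point 86 mm above the bench; +x is its nose, which lies midway between the two grips. Origin 5 mm from the turntable's axis, on the torch's underside. Not to be pushed.
- lead_top (a point): centre of the top of the leading grip: upright black plastic sleeve, 20 mm across, turning freely on its pin, from 47 to 125 mm above the bench, 95 mm from the turntable's axis and 60 degrees ahead (counterclockwise) of the torch's nose
- trail_top (a point): centre of the top of the trailing grip: same sleeve, same height and radius, 60 degrees behind (clockwise of) the torch's nose
- spare_torch: bystander: loose purple torch lying on the bench, 213 mm long, 46 mm high; origin underneath, x towards its nose, which ends 108 mm away
- burner_tube: bystander: loose steel tube standing upright, 38 mm across, 95 mm high; origin at the centre of its foot
- tray: bystander: loose green empty tray, 170 x 110 x 40 mm; origin at the centre of its underside

How it is judged:
By the outcome, as a careful person would: the job done as asked, in the order asked, and still so for the second after the job is handed in, with the robot touching nothing.
It also fails if it takes over 62 s, if anything falls off the work surface, if the arm or the gripper's body presses on something with over 40 N, if the wrist force passes 120 N, or if a joint passes its speed limit or range.

## Working session

There is one attempt and no reset: what is moved stays moved. The work goes in short steps, Python scripts to look and compute and a shell command to move; the robot and the scene stay as the last step left them, time stands still between calls to the robot, and variables do not carry over. Pictures are saved under pics/ and viewed, at most 10 in all, crops included, and the job is handed in when it is done.

```bash
ls; mkdir -p pics
python3 - <<'E'
from plant import r
import cv2,numpy as np
s=r.read_state();print(s)
for n in("top","side"):
    c=r.read_camera(n);cv2.imwrite(f"pics/{n}0.png",c["pixels"][...,::-1]);np.savez(f"{n}0.npz",**{k:v for k,v in c.items() if not isinstance(v,str)});print(n,c["K"].tolist(),np.round(c["T"],3).tolist())
E
```

```text
pics
{'clock': 0.0, 'q': array([-1.18050089e+00,  3.07556724e-01,  1.50767606e+00,  4.07142139e-05,
        1.32836097e+00, -7.34780377e-02]), 'joint_velocities': array([ 1.43817616e-03, -2.20344054e-03, -1.76516621e-03, -1.26469980e-03,
       -1.19309674e-05, -2.27070847e-04]), 'effort': array([-6.57639430e-04, -4.57558787e+01, -2.51913214e+01, -6.25695088e-05,
        1.31259547e-02, -2.79829152e-06]), 'tcp_pos': array([ 0.25695373, -0.51362677,  0.23038933]), 'tcp_rot': array([-3.05558074e+00, -7.21511945e-01,  4.34283282e-04]), 'contact_force': array([ 0.11131671, -0.46759171,  0.15650363]), 'ft_torque': array([-0.04641038,  0.02225514, -0.06382955]), 'grasp_force': 0.0, 'finger_gap': 0.08544511938658202}
top [[497.07334392878295, 0.0, 314.5579429552859], [0.0, 497.07334392878295, 192.95695367878204], [0.0, 0.0, 1.0]] [[0.01, -0.984, 0.178, 0.317], [-1.0, -0.013, -0.016, 0.004], [0.018, -0.178, -0.984, 1.49], [0.0, 0.0, 0.0, 1.0]]
side [[362.07489746889775, 0.0, 323.46128483208093], [0.0, 362.07489746889775, 198.10769906185817], [0.0, 0.0, 1.0]] [[-0.881, -0.36, 0.306, 0.21], [-0.473, 0.664, -0.579, 0.647], [0.005, -0.655, -0.756, 0.942], [0.0, 0.0, 0.0, 1.0]]
```

View pics/top0.png

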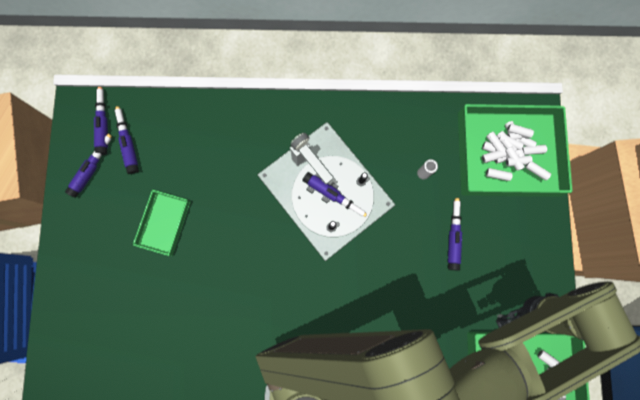

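View pics/side0.png

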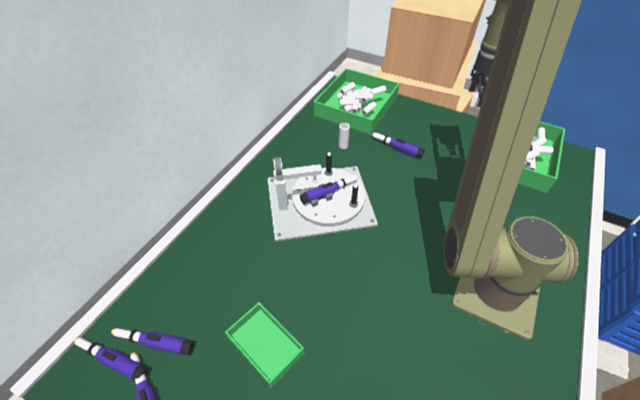

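The top view shows the fixture around px (327,192), arch column at (300,145), torch nose at (365,214), and grips at (363,180) (leading) and (332,226) (trailing). The side view shows the grips at (329,160) and (354,193).

```bash
cat > h.py <<'E'
import numpy as np,cv2
def ray(K,T,u,v):
    d=T[:3,:3]@np.linalg.inv(K)@[u,v,1.];return T[:3,3],d
def plane(K,T,u,v,z):
    o,d=ray(K,T,u,v);return o+d*(z-o[2])/d[2]
def tri(rs):
    A=np.zeros((3,3));b=np.zeros(3)
    for o,d in rs:
        d=d/np.linalg.norm(d);P=np.eye(3)-np.outer(d,d);A+=P;b+=P@o
    x=np.linalg.solve(A,b);return x,[np.linalg.norm(np.cross(x-o,d/np.linalg.norm(d))) for o,d in rs]
E
python3 - <<'E'
import numpy as np,cv2
from h import *
for n,(x0,y0,x1,y1) in dict(top=(250,115,400,265),side=(260,140,385,245)).items():
    c=np.load(f"{n}0.npz");p=c["pixels"]
    cv2.imwrite(f"pics/{n}crop.png",cv2.resize(p[y0:y1,x0:x1,::-1],None,fx=4 if n=='top' else 5,fy=4 if n=='top' else 5,interpolation=cv2.INTER_CUBIC))
    m=np.zeros(p.shape[:2],np.uint8);m[y0:y1,x0:x1]=(p[y0:y1,x0:x1].max(2)<60)*255
    k,l,st,ce=cv2.connectedComponentsWithStats(m)
    for i in range(1,k):
        if st[i,4]>8:
            ys,xs=np.where(l==i);print(n,st[i],ce[i].round(1),'depth',np.median(c["depth"][l==i]).round(3))
    hsv=cv2.cvtColor(p,cv2.COLOR_RGB2HSV)
    m=np.zeros(p.shape[:2],np.uint8);m[y0:y1,x0:x1]=((hsv[...,1]<60)&(hsv[...,2]>110))[y0:y1,x0:x1]*255
    cs,_=cv2.findContours(m,cv2.RETR_EXTERNAL,cv2.CHAIN_APPROX_NONE);a=max(cs,key=cv2.contourArea)
    ap=cv2.approxPolyDP(a,6,True)[:,0];print(n,"plate",[(q.tolist(),plane(c["K"],c["T"],*q,.012).round(3).tolist()) for q in ap])
    hf=(hsv[...,0]<25)
E
```

```text
top [307 173   5   5  14] [308.8 174.9] depth 1.444
top [359 177   7   7  28] [361.5 180. ] depth 1.434
top [304 178   4   4  12] [305.3 179.7] depth 1.447
top [329 225   6   5  16] [330.8 227.4] depth 1.404
top plate [([327, 122], [0.809, -0.055, 0.012]), ([308, 138], [0.757, 0.003, 0.012]), ([295, 136], [0.762, 0.043, 0.012]), ([296, 148], [0.724, 0.039, 0.012]), ([258, 173], [0.644, 0.153, 0.012]), ([324, 260], [0.384, -0.049, 0.012]), ([394, 205], [0.551, -0.259, 0.012])]
side [326 156   6  16  72] [328.2 163.5] depth 1.225
side [352 188   5  16  58] [354.  195.6] depth 1.129
side [301 196   7   7  21] [303.7 199.9] depth 1.148
side plate [([273, 158], [0.847, -0.15, 0.012]), ([267, 183], [0.794, -0.032, 0.012]), ([275, 241], [0.635, 0.16, 0.012]), ([377, 225], [0.382, -0.046, 0.012]), ([357, 166], [0.552, -0.261, 0.012]), ([328, 174], [0.626, -0.174, 0.012]), ([320, 164], [0.677, -0.206, 0.012]), ([283, 168], [0.785, -0.122, 0.012])]
```

View pics/topcrop.png

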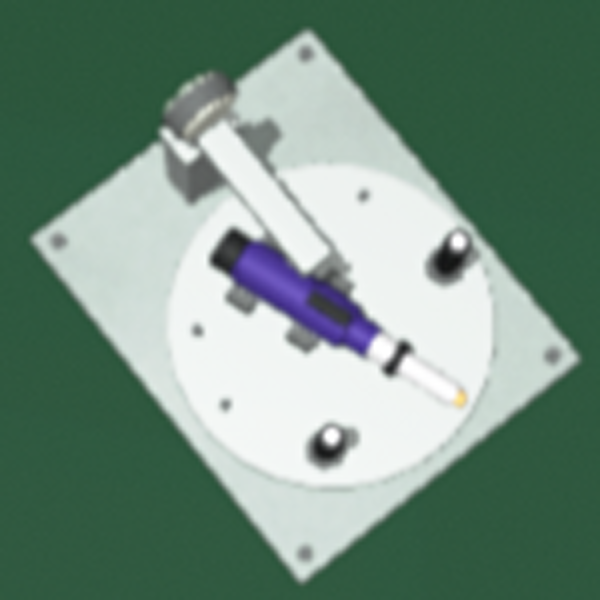

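View pics/sidecrop.png

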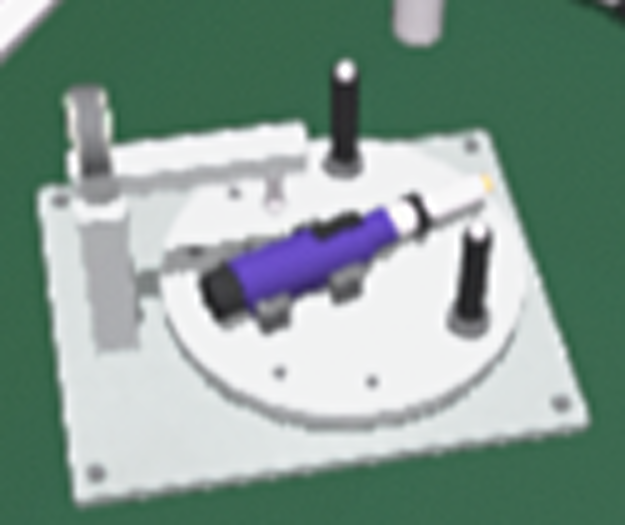

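The crops show the white grip tops: top view at crop (459,240) and (331,435), side view at (345,70) and (479,231). The plate corners and disc are clean.

Run:
```python
import numpy as np,cv2
from h import *
t=np.load("top0.npz");s=np.load("side0.npz")
f=lambda u,v,x,y,k:(x+(u+.5)/k-.5,y+(v+.5)/k-.5)
P=[]
for a,b in(((459,239),(345,69)),((331,434),(479,230))):
    x,e=tri([ray(t["K"],t["T"],*f(*a,250,115,4)),ray(s["K"],s["T"],*f(*b,260,140,5))]);print("grip",x.round(4),np.round(e,4));P.append(x)
ax=np.array([.573,-.071]);print([np.linalg.norm(p[:2]-ax).round(4) for p in P])
m=(P[0]+P[1])[:2]/2-ax; print("axis from grips",((P[0]+P[1])[:2]/2-m/np.linalg.norm(m)*.0475).round(4))
# plate corners refine (both views)
tc=[(327,122),(258,173),(324,260),(394,205)]
C=np.array([plane(t["K"],t["T"],*q,.012)[:2] for q in tc])
u=(C[1]-C[2]+C[0]-C[3]);u/=np.linalg.norm(u);print("fix yaw",np.arctan2(u[1],u[0]),"axis",C.mean(0)-.03*u)
# disc outline top: points of ellipse from crop
D=[f(*q,250,115,4) for q in((167,320),(494,320),(330,490),(215,440),(455,425))]
W=np.float32([plane(t["K"],t["T"],*q,.038)[:2] for q in D])
A=np.c_[2*W,np.ones(len(W))];z=np.linalg.lstsq(A,(W**2).sum(1),rcond=None)[0];print("disc",z[:2],np.sqrt(z[2]+z[:2]@z[:2]))
for p in P: print("ang",np.degrees(np.arctan2(*(p[:2]-ax)[::-1])))
bt=plane(t["K"],t["T"],427,160,.095);print("tube",bt); print("spare",plane(t["K"],t["T"],456,233,.03)); print("tray",plane(t["K"],t["T"],162,222,.02))
```

```text
grip [ 0.6178 -0.1567  0.1287] [0.0006 0.0006]
grip [ 0.4786 -0.0674  0.1275] [0.0012 0.0012]
[np.float64(0.0967), np.float64(0.0944)]
axis from grips [ 0.5728 -0.0714]
fix yaw 0.6643574565172449 axis [ 0.57338302 -0.07099111]
disc [ 0.57213301 -0.07052598] 0.12103612142607294
ang -62.43053734175696
ang 177.8278707476638
tube [ 0.67096298 -0.34283402  0.095     ]
spare [ 0.46644    -0.43830416  0.03      ]
tray [0.49014184 0.4317384  0.02      ]
```

```bash
python3 -m crank '[{"dx":0.0199,"dy":-0.015},{"dx":0.0199,"dy":-0.015},{"dx":0.0199,"dy":-0.015},{"dx":0.0199,"dy":-0.015},{"dx":0.0199,"dy":-0.015},{"dx":0.0199,"dy":-0.015},{"dx":0.0199,"dy":-0.015},{"dx":0.0199,"dy":-0.015},{"dx":0.0199,"dy":-0.015},{"dx":0.0199,"dy":-0.015},{"dx":0.0199,"dy":-0.015},{"dx":0.0199,"dy":-0.015},{"dx":0.0199,"dy":-0.015},{"dx":0.0199,"dy":-0.015},{"dx":0.0199,"dy":-0.015},{"dx":0.0199,"dy":-0.015},{"dx":0.0199,"dy":-0.015},{"dx":0.0199,"dy":-0.015},{"dx":0.0199,"dy":-0.015},{"dx":0.0199,"dy":-0.015}]' -1
python3 -m crank '[{"twist":0.1},{"twist":0.1},{"twist":0.1},{"twist":0.1},{"twist":0.1},{"dx":0},{"dx":0},{"dx":0}]'
python3 - <<'E'
from plant import r
import cv2,numpy as np
s=r.read_state();c=r.read_camera("wrist");cv2.imwrite("pics/w1.png",c["pixels"][...,::-1]);np.savez("w1.npz",p=s["tcp_pos"],rv=s["tcp_rot"],**{k:v for k,v in c.items() if not isinstance(v,str)})
print(s["q"].round(3),c["K"].round(1).tolist(),c["tool_from_camera"].round(3).tolist())
E
```

```text
[-1.18   0.308  1.508 -0.     1.328 -0.074] [[286.4, 0.0, 320.7], [0.0, 286.4, 199.9], [0.0, 0.0, 1.0]] [[0.0, -0.953, -0.303, 0.078], [1.0, 0.0, -0.001, -0.0], [0.001, -0.303, 0.953, -0.142], [0.0, 0.0, 0.0, 1.0]]invalid input at $[0]: expected keys dx, dy, dz, twist
invalid input at $[0]: expected keys dx, dy, dz, twist
```

View pics/w1.png

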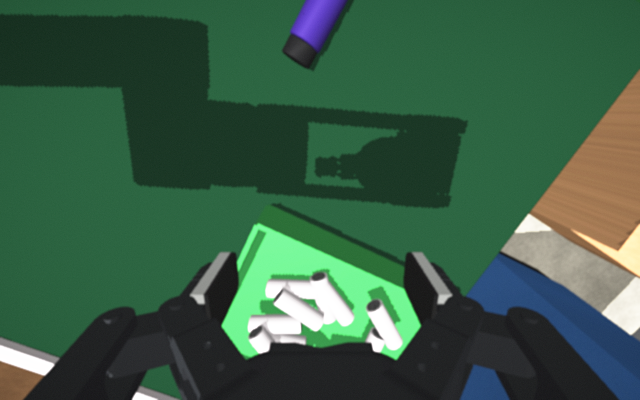

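The wrist view shows only the start area (white parts tray), and the rows were refused since every key is required. I'll send them with all the keys.

```bash
python3 -m crank '[{"dx":0.015,"dy":-0.012,"dz":0,"twist":0},{"dx":0.03,"dy":-0.022,"dz":0,"twist":0},{"dx":0.03,"dy":-0.022,"dz":0,"twist":0},{"dx":0.03,"dy":-0.022,"dz":0,"twist":0},{"dx":0.03,"dy":-0.022,"dz":0,"twist":0},{"dx":0.03,"dy":-0.022,"dz":0,"twist":0.05},{"dx":0.03,"dy":-0.024,"dz":0,"twist":0.05},{"dx":0.03,"dy":-0.025,"dz":0,"twist":0.1},{"dx":0.03,"dy":-0.028,"dz":0,"twist":0.1},{"dx":0.025,"dy":-0.03,"dz":0,"twist":0.1},{"dx":0.025,"dy":-0.03,"dz":0,"twist":0.1},{"dx":0.02,"dy":-0.03,"dz":0,"twist":0},{"dx":0,"dy":-0.02,"dz":0,"twist":0},{"dx":0,"dy":0,"dz":0,"twist":0},{"dx":0,"dy":0,"dz":0,"twist":0}]' -1
cat > look.py <<'E'
import sys,cv2,numpy as np
from plant import r
from scipy.spatial.transform import Rotation as R
def show():
    s=r.read_state();M=R.from_rotvec(s["tcp_rot"]).as_matrix()
    print("t",round(s["clock"],2),"tcp",s["tcp_pos"].round(4),"psi",np.degrees(np.arctan2(M[1,0],M[0,0])).round(1),"tilt",np.degrees(np.arccos(-M[2,2])).round(2),"q",s["q"].round(2),"F",s["contact_force"].round(1),"gap",round(s["finger_gap"],4),round(s["grasp_force"],1))
    return s,M
def wrist(n):
    s,M=show();c=r.read_camera("wrist");T=np.eye(4);T[:3,:3]=M;T[:3,3]=s["tcp_pos"];T=T@c["tool_from_camera"]
    np.savez(n+".npz",pixels=c["pixels"],depth=c["depth"],K=c["K"],T=T);cv2.imwrite(f"pics/{n}.png",c["pixels"][...,::-1])
if __name__=="__main__":
    wrist(sys.argv[1]) if len(sys.argv)>1 else show()
E
python3 look.py w2
```

```text
clock: 1.4
tcp_pos: [0.4724, -0.1138, 0.231]
tcp_rot: [3.141, -0.048, -0.002]
contact_force: [-0.0, -0.3, 0.9]
finger_gap: 0.0854
grasp_force: 0.0
t 1.4 tcp [ 0.4724 -0.1138  0.231 ] psi -1.8 tilt 0.07 q [-0.32  0.18  1.68 -0.    1.28  1.28] F [-0.  -0.3  0.9] gap 0.0854 0.0
```

View pics/w2.png

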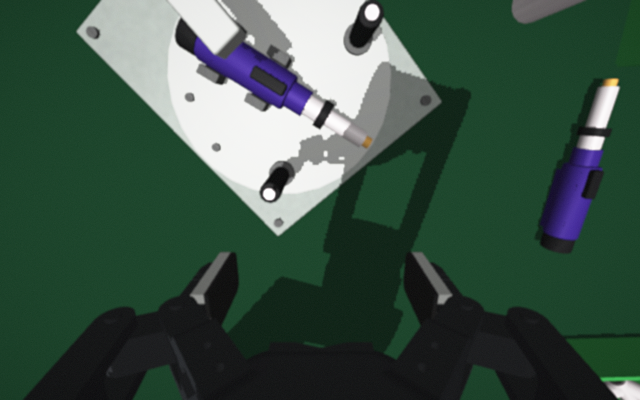

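Trailing grip top is at px (269,194), leading at (373,12); the torch, arch and spare torch are all clear of the fingers.

Run:
```python
import numpy as np
from h import *
w=np.load("w2.npz");t=np.load("top0.npz");s=np.load("side0.npz")
for a,b,c in(((269,194),(332.5,223.2),(355.5,185.6)),((372.5,12),(364.4,174.4),(328.6,153.5))):
    rs=[ray(w["K"],w["T"],*a),ray(t["K"],t["T"],*b),ray(s["K"],s["T"],*c)]
    x,e=tri(rs);print(x.round(4),np.round(e,4),plane(w["K"],w["T"],*a,.125).round(4))
```

```text
[ 0.4785 -0.0675  0.1275] [0.0005 0.0011 0.0014] [ 0.4781 -0.0667  0.125 ]
[ 0.6175 -0.1564  0.1285] [0.0005 0.0009 0.0005] [ 0.6181 -0.1566  0.125 ]
```

```bash
python3 -m crank '[{"dx":0.0022,"dy":-0.0235,"dz":0,"twist":0},{"dx":0.0022,"dy":-0.0235,"dz":0,"twist":0},{"dx":0,"dy":0,"dz":0.02,"twist":0},{"dx":0,"dy":0,"dz":0.025,"twist":0},{"dx":0,"dy":0,"dz":0.025,"twist":0},{"dx":0,"dy":0,"dz":0.025,"twist":0},{"dx":0,"dy":0,"dz":0.025,"twist":0},{"dx":0,"dy":0,"dz":0.015,"twist":0},{"dx":0,"dy":0,"dz":0.008,"twist":0},{"dx":0,"dy":0,"dz":0,"twist":0},{"dx":0,"dy":0,"dz":0,"twist":0}]' -1; python3 look.py
```

```text
clock: 2.37
tcp_pos: [0.4787, -0.0689, 0.0884]
tcp_rot: [3.141, -0.055, -0.0]
contact_force: [0.4, -0.6, 0.4]
finger_gap: 0.0854
grasp_force: 0.0
t 2.37 tcp [ 0.4787 -0.0689  0.0884] psi -2.0 tilt 0.01 q [-0.23  0.35  1.88 -0.    0.91  1.38] F [ 0.4 -0.6  0.4] gap 0.0854 0.0
```

Now close; the fingers take a little time.

```bash
python3 -m crank '[{"dx":0,"dy":-0.001,"dz":0,"twist":0},{"dx":0,"dy":0,"dz":0,"twist":0},{"dx":0,"dy":0,"dz":0,"twist":0},{"dx":0,"dy":0,"dz":0,"twist":0},{"dx":0,"dy":0,"dz":0,"twist":0},{"dx":0,"dy":0,"dz":0,"twist":0},{"dx":0,"dy":0,"dz":0,"twist":0},{"dx":0,"dy":0,"dz":0,"twist":0},{"dx":0,"dy":0,"dz":0,"twist":0},{"dx":0,"dy":0,"dz":0,"twist":0}]' 1; python3 look.py
```

```text
clock: 3.2
tcp_pos: [0.479, -0.067, 0.089]
tcp_rot: [3.141, -0.053, 0.001]
contact_force: [-2.0, -0.7, 6.3]
finger_gap: 0.0184
grasp_force: 58.4
t 3.2 tcp [ 0.479 -0.067  0.089] psi -1.9 tilt 0.06 q [-0.23  0.34  1.88 -0.    0.91  1.38] F [-2.  -0.7  6.3] gap 0.0184 58.4
```

```bash
python3 -m crank '[{"dx":0.0001,"dy":0.004,"dz":0,"twist":-0.042},{"dx":0.00036,"dy":0.00828,"dz":0,"twist":-0.0873},{"dx":0.00036,"dy":0.00828,"dz":0,"twist":-0.0873},{"dx":0.00036,"dy":0.00828,"dz":0,"twist":-0.0873},{"dx":0.00036,"dy":0.00828,"dz":0,"twist":-0.0873},{"dx":0.00036,"dy":0.00828,"dz":0,"twist":-0.0873}]'; python3 look.py
```

```text
clock: 3.7
tcp_pos: [0.4871, -0.1105, 0.089]
tcp_rot: [-3.061, -0.699, 0.001]
contact_force: [-2.8, 1.3, 9.1]
finger_gap: 0.0183
grasp_force: 58.8
t 3.7 tcp [ 0.4871 -0.1105  0.089 ] psi 25.7 tilt 0.09 q [-0.31  0.36  1.85  0.    0.93  0.81] F [-2.8  1.3  9.1] gap 0.0183 58.8
```

```bash
python3 -m crank '[{"dx":0.00036,"dy":0.00828,"dz":0,"twist":-0.0873},{"dx":0.00036,"dy":0.00828,"dz":0,"twist":-0.0873},{"dx":0.00036,"dy":0.00828,"dz":0,"twist":-0.0873},{"dx":0.00036,"dy":0.00828,"dz":0,"twist":-0.0873},{"dx":0.00036,"dy":0.00828,"dz":0,"twist":-0.0873},{"dx":0.00036,"dy":0.00828,"dz":0,"twist":-0.0873},{"dx":0.00036,"dy":0.00828,"dz":0,"twist":-0.0873},{"dx":0.00036,"dy":0.00828,"dz":0,"twist":-0.0873},{"dx":0.00036,"dy":0.00828,"dz":0,"twist":-0.0873},{"dx":0.00036,"dy":0.00828,"dz":0,"twist":-0.0873},{"dx":0.00036,"dy":0.00828,"dz":0,"twist":-0.0873},{"dx":0.00036,"dy":0.00828,"dz":0,"twist":-0.0873},{"dx":0.00036,"dy":0.00828,"dz":0,"twist":-0.0873},{"dx":0.00036,"dy":0.00828,"dz":0,"twist":-0.0873}]'; python3 look.py
```

```text
clock: 4.87
tcp_pos: [0.5824, -0.1662, 0.089]
tcp_rot: [2.106, 2.33, -0.004]
contact_force: [-3.0, -4.1, 5.3]
finger_gap: 0.0186
grasp_force: 58.7
t 4.87 tcp [ 0.5824 -0.1662  0.089 ] psi 95.8 tilt 0.15 q [-0.35  0.48  1.62 -0.    1.04 -0.45] F [-3.  -4.1  5.3] gap 0.0186 58.7
```

```bash
python3 -m crank '[{"dx":0.00036,"dy":0.00828,"dz":0,"twist":-0.0873},{"dx":0.00036,"dy":0.00828,"dz":0,"twist":-0.0873},{"dx":0.00036,"dy":0.00828,"dz":0,"twist":-0.0873},{"dx":0.00036,"dy":0.00828,"dz":0,"twist":-0.0873},{"dx":0.00036,"dy":0.00828,"dz":0,"twist":-0.0873},{"dx":0.00036,"dy":0.00828,"dz":0,"twist":-0.0873},{"dx":0.00036,"dy":0.00828,"dz":0,"twist":-0.0873},{"dx":0.00036,"dy":0.00828,"dz":0,"twist":-0.0873},{"dx":0.00036,"dy":0.00828,"dz":0,"twist":-0.0873},{"dx":0.00036,"dy":0.00828,"dz":0,"twist":-0.0873},{"dx":0.00036,"dy":0.00828,"dz":0,"twist":-0.0873},{"dx":0.0002,"dy":0.005,"dz":0,"twist":-0.05},{"dx":0.0001,"dy":0.003,"dz":0,"twist":-0.03},{"dx":0,"dy":0,"dz":0,"twist":0},{"dx":0,"dy":0,"dz":0,"twist":0}]'; python3 look.py
```

```text
clock: 6.12
tcp_pos: [0.6607, -0.1096, 0.0891]
tcp_rot: [0.677, 3.066, 0.0]
contact_force: [1.0, 0.2, 5.5]
finger_gap: 0.0184
grasp_force: 58.6
t 6.12 tcp [ 0.6607 -0.1096  0.0891] psi 155.1 tilt 0.12 q [-0.23  0.56  1.47  0.    1.11 -1.36] F [1.  0.2 5.5] gap 0.0184 58.6
```

```bash
python3 -m crank '[{"dx":0.00036,"dy":0.00828,"dz":0,"twist":-0.0873},{"dx":0,"dy":0,"dz":0,"twist":0},{"dx":0,"dy":0,"dz":0,"twist":0}]'; python3 look.py; python3 -m crank '[{"dx":0,"dy":0,"dz":0,"twist":0},{"dx":0,"dy":0,"dz":0,"twist":0},{"dx":0,"dy":0,"dz":0,"twist":0},{"dx":0,"dy":0,"dz":0,"twist":0},{"dx":0,"dy":0,"dz":0,"twist":0},{"dx":0,"dy":0,"dz":0,"twist":0}]' -0.2; python3 look.py
```

```text
clock: 6.37
tcp_pos: [0.6637, -0.1018, 0.0891]
tcp_rot: [0.543, 3.092, 0.001]
contact_force: [0.8, 0.5, 5.4]
finger_gap: 0.0185
grasp_force: 59.0
t 6.37 tcp [ 0.6637 -0.1018  0.0891] psi 160.1 tilt 0.11 q [-0.22  0.56  1.46  0.    1.12 -1.44] F [0.8 0.5 5.4] gap 0.0185 59.0
clock: 6.87
tcp_pos: [0.6627, -0.102, 0.088]
tcp_rot: [-0.543, -3.094, -0.0]
contact_force: [0.8, 0.1, 0.5]
finger_gap: 0.051
grasp_force: 0.0
t 6.87 tcp [ 0.6627 -0.102   0.088 ] psi 160.1 tilt 0.03 q [-0.22  0.56  1.47  0.    1.12 -1.44] F [0.8 0.1 0.5] gap 0.051 0.0
```

```bash
python3 -m crank '[{"dx":0,"dy":0,"dz":-0.015,"twist":0},{"dx":0,"dy":0,"dz":-0.03,"twist":0},{"dx":0,"dy":0,"dz":-0.035,"twist":0},{"dx":0,"dy":0,"dz":-0.035,"twist":0},{"dx":0,"dy":0,"dz":-0.035,"twist":0},{"dx":0,"dy":0,"dz":-0.025,"twist":0},{"dx":0,"dy":0,"dz":0,"twist":0.12},{"dx":0,"dy":0,"dz":0,"twist":0.12},{"dx":0,"dy":0,"dz":0,"twist":0.12},{"dx":0,"dy":0,"dz":0,"twist":0.12},{"dx":0,"dy":0,"dz":0,"twist":0.12},{"dx":0,"dy":0,"dz":0,"twist":0.12},{"dx":0,"dy":0,"dz":0,"twist":0.12},{"dx":0,"dy":0,"dz":0,"twist":0.12},{"dx":0,"dy":0,"dz":0,"twist":0.12},{"dx":0,"dy":0,"dz":0,"twist":0.12}]' -0.2
python3 -m crank '[{"dx":0,"dy":0,"dz":0,"twist":0.12},{"dx":0,"dy":0,"dz":0,"twist":0.12},{"dx":0,"dy":0,"dz":0,"twist":0.12},{"dx":0,"dy":0,"dz":0,"twist":0.12},{"dx":0,"dy":0,"dz":0,"twist":0.12},{"dx":0,"dy":0,"dz":0,"twist":0.12},{"dx":0,"dy":0,"dz":0,"twist":0.12},{"dx":0,"dy":0,"dz":0,"twist":0.12},{"dx":0,"dy":0,"dz":0,"twist":0.12},{"dx":0,"dy":0,"dz":0,"twist":0.12},{"dx":0,"dy":0,"dz":0,"twist":0.12},{"dx":0,"dy":0,"dz":0,"twist":0.12},{"dx":0,"dy":0,"dz":0,"twist":0.12},{"dx":0,"dy":0,"dz":0,"twist":0.12},{"dx":0,"dy":0,"dz":0,"twist":0.12},{"dx":0,"dy":0,"dz":0,"twist":0.12},{"dx":0,"dy":0,"dz":0,"twist":0.12},{"dx":0,"dy":0,"dz":0,"twist":0.12},{"dx":0,"dy":0,"dz":0,"twist":0.12},{"dx":0,"dy":0,"dz":0,"twist":0.1}]'
python3 -m crank '[{"dx":-0.025,"dy":0.0015,"dz":0,"twist":0.05},{"dx":-0.03,"dy":0.0015,"dz":0,"twist":0},{"dx":-0.03,"dy":0.0015,"dz":0,"twist":0},{"dx":-0.03,"dy":0.0015,"dz":0,"twist":0},{"dx":-0.03,"dy":0.001,"dz":0,"twist":0},{"dx":-0.04,"dy":0.001,"dz":0,"twist":0},{"dx":-0.03,"dy":0,"dz":0,"twist":0},{"dx":0,"dy":0,"dz":0,"twist":0},{"dx":0,"dy":0,"dz":0,"twist":0}]'
python3 look.py w3
```

```text
clock: 8.2
tcp_pos: [0.6628, -0.102, 0.2631]
tcp_rot: [-2.201, -2.241, 0.0]
contact_force: [0.5, 0.5, 0.1]
finger_gap: 0.0512
grasp_force: 0.0
clock: 9.87
tcp_pos: [0.6628, -0.102, 0.2632]
tcp_rot: [2.899, -1.211, -0.001]
contact_force: [-0.6, -0.5, 0.6]
finger_gap: 0.0513
grasp_force: 0.0
clock: 10.62
tcp_pos: [0.5108, 0.0521, 0.2637]
tcp_rot: [-2.873, 1.271, -0.001]
contact_force: [-0.2, -0.5, 0.2]
finger_gap: 0.0513
grasp_force: 0.0
t 10.62 tcp [0.5108 0.0521 0.2637] psi -47.7 tilt 0.04 q [ 0.02  0.2   1.58 -0.    1.37  2.42] F [-0.2 -0.5  0.2] gap 0.0513 0.0
```

View pics/w3.png

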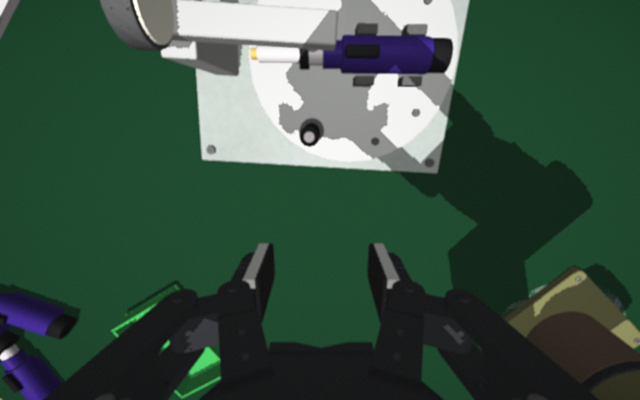

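The torch's nose is now under the beam, and the leading grip's top is at about px (310,137), clear of the arch.

Run:
```python
import numpy as np
from h import *
w=np.load("w3.npz");im=w["pixels"]
g=im[120:155,295:330].astype(int).max(2)
import cv2
x=plane(w["K"],w["T"],310,136.5,.126);print(x)
print("radius,ang",np.hypot(*(x[:2]-[.573,-.071])),np.degrees(np.arctan2(x[1]+.071,x[0]-.573)))
a=np.radians(-47.7);d=x[:2]-[.5108,.0521]
print("dx",d@[np.cos(a),np.sin(a)],"dy",d@[np.sin(a),-np.cos(a)],"pred",.573+.095*np.cos(np.radians(101.5)),-.071+.095*np.sin(np.radians(101.5)))
```

```text
[0.55384112 0.02095475 0.126     ]
radius,ang 0.093929432397836 101.76926822694017
dx 0.052003210079454465 dy -0.010873406916679474 pred 0.5540600462303662 0.022092846938978825
```

```bash
python3 -m crank '[{"dx":0.02,"dy":-0.0043,"dz":0,"twist":0},{"dx":0.02,"dy":-0.004,"dz":0,"twist":0},{"dx":0.0115,"dy":-0.003,"dz":0,"twist":0},{"dx":0,"dy":0,"dz":0.02,"twist":0},{"dx":0,"dy":0,"dz":0.025,"twist":0},{"dx":0,"dy":0,"dz":0.025,"twist":0},{"dx":0,"dy":0,"dz":0.025,"twist":0},{"dx":0,"dy":0,"dz":0.025,"twist":0},{"dx":0,"dy":0,"dz":0.01,"twist":0},{"dx":0,"dy":0,"dz":0,"twist":0}]' -0.2; python3 look.py
```

```text
clock: 11.5
tcp_pos: [0.5533, 0.0198, 0.1304]
tcp_rot: [2.869, -1.275, -0.009]
contact_force: [1.0, -1.3, 0.2]
finger_gap: 0.0511
grasp_force: 0.0
t 11.5 tcp [0.5533 0.0198 0.1304] psi -47.9 tilt 0.36 q [-0.04  0.38  1.68 -0.    1.09  2.37] F [ 1.  -1.3  0.2] gap 0.0511 0.0
```

```bash
python3 -m crank '[{"dx":0,"dy":0,"dz":0.015,"twist":0},{"dx":0,"dy":0,"dz":0.015,"twist":0},{"dx":0,"dy":0,"dz":0.013,"twist":0},{"dx":0,"dy":0,"dz":0,"twist":0},{"dx":0,"dy":0,"dz":0,"twist":0}]' -0.2; python3 look.py;  python3 -m crank '[{"dx":0,"dy":0,"dz":0,"twist":0},{"dx":0,"dy":0,"dz":0,"twist":0},{"dx":0,"dy":0,"dz":0,"twist":0},{"dx":0,"dy":0,"dz":0,"twist":0},{"dx":0,"dy":0,"dz":0,"twist":0},{"dx":0,"dy":0,"dz":0,"twist":0},{"dx":0,"dy":0,"dz":0,"twist":0},{"dx":0,"dy":0,"dz":0,"twist":0}]' 1; python3 look.py
```

```text
clock: 11.92
tcp_pos: [0.5557, 0.0202, 0.091]
tcp_rot: [-2.871, 1.275, -0.001]
contact_force: [-0.3, 0.2, -0.6]
finger_gap: 0.0513
grasp_force: 0.0
t 11.92 tcp [0.5557 0.0202 0.091 ] psi -47.9 tilt 0.03 q [-0.04  0.42  1.73 -0.    0.99  2.37] F [-0.3  0.2 -0.6] gap 0.0513 0.0
clock: 12.58
tcp_pos: [0.5559, 0.0202, 0.0919]
tcp_rot: [-2.871, 1.274, -0.004]
contact_force: [-1.3, -1.7, 4.6]
finger_gap: 0.0185
grasp_force: 58.4
t 12.58 tcp [0.5559 0.0202 0.0919] psi -47.8 tilt 0.17 q [-0.04  0.42  1.73 -0.    0.99  2.37] F [-1.3 -1.7  4.6] gap 0.0185 58.4
```

```bash
python3 -m crank '[{"dx":-0.004,"dy":0.0072,"dz":0,"twist":0},{"dx":-0.0034,"dy":0.0075,"dz":0,"twist":0},{"dx":-0.0027,"dy":0.0078,"dz":0,"twist":0},{"dx":-0.002,"dy":0.008,"dz":0,"twist":0},{"dx":-0.0013,"dy":0.0081,"dz":0,"twist":0},{"dx":-0.0006,"dy":0.0082,"dz":0,"twist":0},{"dx":0.0002,"dy":0.0082,"dz":0,"twist":-0.0873},{"dx":0.0002,"dy":0.0082,"dz":0,"twist":-0.0873},{"dx":0.0002,"dy":0.0082,"dz":0,"twist":-0.0873},{"dx":0.0002,"dy":0.0082,"dz":0,"twist":-0.0873}]'; python3 look.py
```

```text
clock: 13.42
tcp_pos: [0.4921, -0.0261, 0.0919]
tcp_rot: [-3.049, 0.75, -0.009]
contact_force: [4.1, 0.9, 6.6]
finger_gap: 0.0184
grasp_force: 60.1
t 13.42 tcp [ 0.4921 -0.0261  0.0919] psi -27.6 tilt 0.33 q [-0.14  0.35  1.86  0.    0.92  1.91] F [4.1 0.9 6.6] gap 0.0184 60.1
```

```bash
python3 -m crank '[{"dx":0.0002,"dy":0.0082,"dz":0,"twist":-0.0873},{"dx":0.0002,"dy":0.0082,"dz":0,"twist":-0.0873},{"dx":0.0002,"dy":0.0082,"dz":0,"twist":-0.0873},{"dx":0.0002,"dy":0.0082,"dz":0,"twist":-0.0873},{"dx":0.0002,"dy":0.0082,"dz":0,"twist":-0.0873},{"dx":0.0002,"dy":0.0082,"dz":0,"twist":-0.0873},{"dx":0.0002,"dy":0.0082,"dz":0,"twist":-0.0873},{"dx":0.0002,"dy":0.0082,"dz":0,"twist":-0.0873},{"dx":0.0002,"dy":0.0082,"dz":0,"twist":-0.0873},{"dx":0.0002,"dy":0.0082,"dz":0,"twist":-0.0873},{"dx":0.0002,"dy":0.0082,"dz":0,"twist":-0.0873},{"dx":0.0002,"dy":0.0082,"dz":0,"twist":-0.0873},{"dx":0.0002,"dy":0.0082,"dz":0,"twist":-0.0873},{"dx":0.0002,"dy":0.0082,"dz":0,"twist":-0.0873}]'; python3 look.py
```

```text
clock: 14.58
tcp_pos: [0.5021, -0.1322, 0.0918]
tcp_rot: [-2.929, -1.135, -0.005]
contact_force: [1.0, 5.3, 10.9]
finger_gap: 0.0187
grasp_force: 60.5
t 14.58 tcp [ 0.5021 -0.1322  0.0918] psi 42.4 tilt 0.18 q [-0.34  0.38  1.81  0.    0.95  0.49] F [ 1.   5.3 10.9] gap 0.0187 60.5
```

```bash
python3 -m crank '[{"dx":0.0002,"dy":0.0082,"dz":0,"twist":-0.0873},{"dx":0.0002,"dy":0.0082,"dz":0,"twist":-0.0873},{"dx":0.0002,"dy":0.0082,"dz":0,"twist":-0.0873},{"dx":0.0002,"dy":0.0082,"dz":0,"twist":-0.0873},{"dx":0.0002,"dy":0.0082,"dz":0,"twist":-0.0873},{"dx":0.0002,"dy":0.0082,"dz":0,"twist":-0.0873},{"dx":0.0002,"dy":0.0082,"dz":0,"twist":-0.0873},{"dx":0.0002,"dy":0.0082,"dz":0,"twist":-0.0873},{"dx":0.0002,"dy":0.0082,"dz":0,"twist":-0.0873},{"dx":0.0002,"dy":0.0082,"dz":0,"twist":-0.0873},{"dx":0.0002,"dy":0.0082,"dz":0,"twist":-0.0873},{"dx":0.0002,"dy":0.0082,"dz":0,"twist":-0.0873},{"dx":0.0002,"dy":0.0082,"dz":0,"twist":-0.0873},{"dx":0.0002,"dy":0.0082,"dz":0,"twist":-0.0873},{"dx":0.0001,"dy":0.0041,"dz":0,"twist":-0.0436},{"dx":0.0001,"dy":0.0041,"dz":0,"twist":-0.0436},{"dx":0,"dy":0,"dz":0,"twist":0}]'; python3 look.py
```

```text
clock: 16.0
tcp_pos: [0.614, -0.1561, 0.0919]
tcp_rot: [1.633, 2.682, -0.001]
contact_force: [0.4, -0.9, 8.2]
finger_gap: 0.0185
grasp_force: 60.2
t 16.0 tcp [ 0.614  -0.1561  0.0919] psi 117.3 tilt 0.12 q [-0.32  0.51  1.55 -0.    1.08 -0.79] F [ 0.4 -0.9  8.2] gap 0.0185 60.2
```

```bash
python3 -m crank '[{"dx":0.0001,"dy":0.0033,"dz":0,"twist":-0.035},{"dx":0.0001,"dy":0.0033,"dz":0,"twist":-0.035},{"dx":0.0001,"dy":0.0033,"dz":0,"twist":-0.035},{"dx":0.0001,"dy":0.0033,"dz":0,"twist":-0.035},{"dx":0.0001,"dy":0.0033,"dz":0,"twist":-0.035},{"dx":0,"dy":0,"dz":0,"twist":0}]'; python3 look.py; python3 -m crank '[{"dx":0,"dy":0.0017,"dz":0,"twist":-0.0175},{"dx":0,"dy":0.0017,"dz":0,"twist":-0.0175},{"dx":0,"dy":0,"dz":0,"twist":0}]'; python3 look.py;python3 -m crank '[{"dx":0,"dy":0.0017,"dz":0,"twist":-0.0175},{"dx":0,"dy":0.0017,"dz":0,"twist":-0.0175},{"dx":0,"dy":0,"dz":0,"twist":0}]'; python3 look.py
```

```text
clock: 16.5
tcp_pos: [0.6279, -0.1478, 0.0919]
tcp_rot: [1.393, 2.813, -0.002]
contact_force: [0.9, -2.4, 6.4]
finger_gap: 0.0189
grasp_force: 60.0
t 16.5 tcp [ 0.6279 -0.1478  0.0919] psi 127.3 tilt 0.18 q [-0.3   0.52  1.53 -0.    1.09 -0.95] F [ 0.9 -2.4  6.4] gap 0.0189 60.0
clock: 16.75
tcp_pos: [0.6304, -0.146, 0.0919]
tcp_rot: [1.344, 2.836, -0.003]
contact_force: [-0.0, -3.1, 6.7]
finger_gap: 0.0186
grasp_force: 60.2
t 16.75 tcp [ 0.6304 -0.146   0.0919] psi 129.3 tilt 0.18 q [-0.29  0.53  1.52 -0.    1.09 -0.98] F [-0.  -3.1  6.7] gap 0.0186 60.2
clock: 17.0
tcp_pos: [0.633, -0.1439, 0.0919]
tcp_rot: [1.294, 2.859, -0.003]
contact_force: [0.8, -2.9, 6.7]
finger_gap: 0.0183
grasp_force: 60.2
t 17.0 tcp [ 0.633  -0.1439  0.0919] psi 131.3 tilt 0.19 q [-0.29  0.53  1.52 -0.    1.09 -1.01] F [ 0.8 -2.9  6.7] gap 0.0183 60.2
```

```bash
python3 -m crank '[{"dx":0,"dy":0.0017,"dz":0,"twist":-0.0175},{"dx":0,"dy":0.0017,"dz":0,"twist":-0.0175},{"dx":0,"dy":0,"dz":0,"twist":0}]'; python3 look.py;python3 -m crank '[{"dx":0,"dy":0.0017,"dz":0,"twist":-0.0175},{"dx":0,"dy":0.0017,"dz":0,"twist":-0.0175},{"dx":0,"dy":0,"dz":0,"twist":0}]'; python3 look.py;python3 -m crank '[{"dx":0,"dy":0.0017,"dz":0,"twist":-0.0175},{"dx":0,"dy":0.0017,"dz":0,"twist":-0.0175},{"dx":0,"dy":0,"dz":0,"twist":0}]'; python3 look.py
```

```text
clock: 17.25
tcp_pos: [0.6356, -0.1417, 0.0919]
tcp_rot: [1.244, 2.881, -0.003]
contact_force: [0.6, -3.4, 6.4]
finger_gap: 0.0183
grasp_force: 60.2
t 17.25 tcp [ 0.6356 -0.1417  0.0919] psi 133.3 tilt 0.2 q [-0.28  0.53  1.51 -0.    1.1  -1.04] F [ 0.6 -3.4  6.4] gap 0.0183 60.2
clock: 17.5
tcp_pos: [0.6377, -0.1397, 0.0919]
tcp_rot: [1.193, 2.903, -0.004]
contact_force: [-0.7, -4.7, 6.8]
finger_gap: 0.0186
grasp_force: 60.1
t 17.5 tcp [ 0.6377 -0.1397  0.0919] psi 135.3 tilt 0.21 q [-0.28  0.53  1.51 -0.    1.1  -1.07] F [-0.7 -4.7  6.8] gap 0.0186 60.1
clock: 17.75
tcp_pos: [0.6379, -0.1395, 0.0919]
tcp_rot: [-1.143, -2.926, 0.012]
contact_force: [-5.2, -10.1, 8.7]
finger_gap: 0.0186
grasp_force: 60.5
t 17.75 tcp [ 0.6379 -0.1395  0.0919] psi 137.3 tilt 0.42 q [-0.28  0.53  1.5  -0.01  1.1  -1.1 ] F [ -5.2 -10.1   8.7] gap 0.0186 60.5
```

Stopped moving while force rises: that is the stop. I'll press a little further to confirm that it is rigid.

```bash
python3 -m crank '[{"dx":0,"dy":0.0015,"dz":0,"twist":0},{"dx":0,"dy":0.0015,"dz":0,"twist":0},{"dx":0,"dy":0,"dz":0,"twist":0}]'; python3 look.py;python3 -m crank '[{"dx":0,"dy":0.0015,"dz":0,"twist":0},{"dx":0,"dy":0.0015,"dz":0,"twist":0},{"dx":0,"dy":0,"dz":0,"twist":0}]'; python3 look.py
```

```text
clock: 18.0
tcp_pos: [0.6381, -0.1393, 0.0919]
tcp_rot: [-1.143, -2.924, 0.018]
contact_force: [-10.1, -15.9, 11.7]
finger_gap: 0.0186
grasp_force: 60.8
t 18.0 tcp [ 0.6381 -0.1393  0.0919] psi 137.3 tilt 0.66 q [-0.27  0.54  1.5  -0.01  1.11 -1.09] F [-10.1 -15.9  11.7] gap 0.0186 60.8
clock: 18.25
tcp_pos: [0.6382, -0.139, 0.0918]
tcp_rot: [-1.142, -2.922, 0.024]
contact_force: [-12.9, -21.2, 12.5]
finger_gap: 0.0185
grasp_force: 61.2
t 18.25 tcp [ 0.6382 -0.139   0.0918] psi 137.3 tilt 0.9 q [-0.27  0.54  1.5  -0.02  1.11 -1.09] F [-12.9 -21.2  12.5] gap 0.0185 61.2
```

```bash
python3 -m crank '[{"dx":0,"dy":-0.003,"dz":0,"twist":0},{"dx":0,"dy":-0.002,"dz":0,"twist":0},{"dx":0,"dy":0,"dz":0,"twist":0}]'; python3 look.py; python3 -m crank '[{"dx":0,"dy":0,"dz":0,"twist":0},{"dx":0,"dy":0,"dz":0,"twist":0},{"dx":0,"dy":0,"dz":0,"twist":0},{"dx":0,"dy":0,"dz":0,"twist":0},{"dx":0,"dy":0,"dz":0,"twist":0},{"dx":0,"dy":0,"dz":0,"twist":0}]' -0.2; python3 look.py
```

```text
clock: 18.5
tcp_pos: [0.6379, -0.1395, 0.0919]
tcp_rot: [-1.145, -2.925, 0.012]
contact_force: [-5.7, -11.0, 9.3]
finger_gap: 0.0185
grasp_force: 60.6
t 18.5 tcp [ 0.6379 -0.1395  0.0919] psi 137.2 tilt 0.43 q [-0.28  0.54  1.5  -0.01  1.1  -1.1 ] F [ -5.7 -11.    9.3] gap 0.0185 60.6
clock: 19.0
tcp_pos: [0.6408, -0.1341, 0.09]
tcp_rot: [-1.144, -2.925, -0.0]
contact_force: [0.6, -0.0, -0.3]
finger_gap: 0.0514
grasp_force: 0.0
t 19.0 tcp [ 0.6408 -0.1341  0.09  ] psi 137.3 tilt 0.04 q [-0.27  0.54  1.5   0.    1.1  -1.1 ] F [ 0.6 -0.  -0.3] gap 0.0514 0.0
```

```bash
python3 -m crank '[{"dx":0,"dy":-0.005,"dz":0,"twist":0},{"dx":0,"dy":0,"dz":0,"twist":0},{"dx":0,"dy":0,"dz":-0.015,"twist":0},{"dx":0,"dy":0,"dz":-0.03,"twist":0},{"dx":0,"dy":0,"dz":-0.035,"twist":0},{"dx":0,"dy":0,"dz":-0.035,"twist":0},{"dx":0,"dy":0,"dz":-0.035,"twist":0},{"dx":0,"dy":0,"dz":-0.02,"twist":0},{"dx":-0.02,"dy":0,"dz":0,"twist":0},{"dx":-0.03,"dy":0,"dz":0,"twist":0},{"dx":-0.03,"dy":0,"dz":0,"twist":0},{"dx":-0.02,"dy":0,"dz":0,"twist":0},{"dx":0,"dy":0,"dz":0,"twist":0},{"dx":0,"dy":0,"dz":0,"twist":0}]'; python3 look.py w4
python3 - <<'E'
from plant import r
import cv2
c=r.read_camera("top");cv2.imwrite("pics/top1.png",c["pixels"][...,::-1])
c=r.read_camera("side");cv2.imwrite("pics/side1.png",c["pixels"][...,::-1])
E
python3 -c "
import cv2,numpy as np
a=cv2.imread('pics/w4.png');b=cv2.imread('pics/top1.png')
cv2.imwrite('pics/both.png',np.vstack([cv2.resize(a,(448,280)),cv2.resize(b,(448,280))]))"
```

```text
clock: 20.17
tcp_pos: [0.711, -0.207, 0.2592]
tcp_rot: [-1.146, -2.923, -0.0]
contact_force: [-1.1, -0.7, -0.3]
finger_gap: 0.0513
grasp_force: 0.0
t 20.17 tcp [ 0.711  -0.207   0.2592] psi 137.2 tilt 0.09 q [-0.34  0.53  1.07  0.    1.55 -1.16] F [-1.1 -0.7 -0.3] gap 0.0513 0.0
```

View pics/both.png

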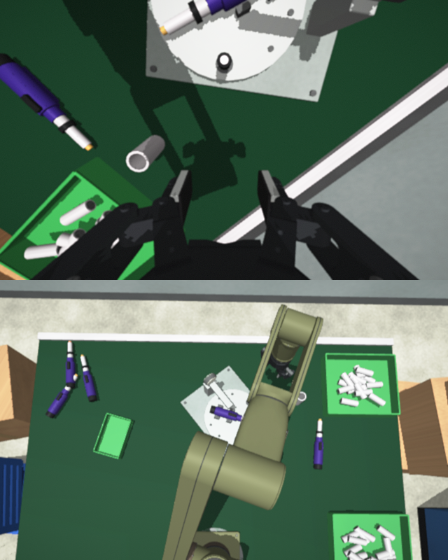

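The leading grip is at about (319,86) in the full wrist image. The tube, spare torch and tray are unmoved, and the gripper is clear of everything. I'll check the grip angle against the stop before handing in.

Run:
```python
import numpy as np
from h import *
w=np.load("w4.npz");x=plane(w["K"],w["T"],319,86.5,.126)
print(x,np.hypot(x[0]-.573,x[1]+.071),np.degrees(np.arctan2(x[1]+.071,x[0]-.573)))
from plant import r
print(r.close_job())
```

```text
[ 0.63915344 -0.1416391   0.126     ] 0.09677892317541979 -46.878155902181454
the job is handed in; nothing more can be done
None
```

I turned the turntable counterclockwise by the trailing grip, changed to the leading grip at the arch, and pressed it firmly against its stop (about 25 N, total turn about 376°). I then let go, backed the hand clear, found the disc still at the stop and handed in the job at about 20 s, with no sign of a knock on the arch or of a moved bench item.

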